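Load a rinsed tumbler into the drying hood

ROBOT

A 6-joint arm with a two-finger parallel gripper is mounted at the origin on the work surface. World frame = base frame: x ahead of the robot, y to its left, z up, the work surface at z = 0. Lengths are in mm, angles in degrees, forces in N, time in s.
With the tool pointing down it reaches from about 275 to 975 mm from the base axis. Payload 8.4 kg.
Tool frame: the origin (TCP) lies at the very end of the fingers, on their centre line; the grasp point (between the pads) lies arm.grip_point_offset behind it (arm.grip_point_offset is the distance from the TCP to the grasp point, in mm); z points along the fingers, y is the line along which they close (so a half turn about z gives the same grasp; the last joint's range is limited). The gripper opens to 92 mm and grips with 3 to 60 N. Pads are 20 mm wide; open, the fingers measure 128 mm over their backs; the gripper's body (75 mm by 189 mm) begins 69 mm behind the grasp point.
Start: joints at [-73.82, 20.225, 93.587, -0, 66.188, -0.138], TCP at [175.602, -599.826, 214.583] pointing down, gripper open.
Joint ranges: [-150.9, 150.9], [-52.94, 120.26], [3.33, 152.33], [-74.26, 254.26], [0, 154.13], [-172.89, 172.89]. Speed limits (degrees/s): [127.2, 127.2, 159.86, 180, 180, 180].

INTERFACE

Orientations are given as a 3x3 rotation matrix whose columns are the frame's x, y, z axes.
In Python, from cell import arm gives the robot as it stands. The module is installed in compiled form; this text tells all that it offers.
- The arm moves only by the tool apply_moves, never from a script. Its argument "plan" is a list of rows, each an object with "delta_pos": the shift along the tool's x, y, z in m, a list of three; "yaw": the turn about the tool's z in rad. A call has exactly 10 rows; each row shifts and turns the commanded pose from where the row before left it, along the tool's axes as they then stand; what a row does not reach is not made up. A row lasts 1/12 s, in which the tool goes at most 41.7 mm and 7.16 degrees, less where a joint would pass 70% of its speed; a pose out of reach is approached as far as the arm can. A call is refused whole if a number of a shift passes 0.0417 or a number of a turn 0.125, either way. A call with a gripper value outside its range is refused whole. "hand" is the opening, from -1 (shut) to 1 (fully open), set as the call begins (left out, the last holds). The fingers move at their own pace and stop on an object; "newtons" is the grip in N (left out, the last holds). Time passes only in rows, so rows that do not move let the fingers close, or fill a call up. It gives the time, the measured TCP pose, the force, the opening and the grip force at its end, in the units of the state.
- arm.observe(): the state, without advancing time (a new reading comes with each control period).
- arm.capture(name): name is "scene" or "top" or "wrist"; returns a dict with "color" (384x512x3 uint8, red, green, blue), "range_z" (384x512 float32, mm along the optical axis (not along the pixel's ray), 0 where there is no reading), "fovy" (degrees; the focal length in pixels is half the picture's height over the tangent of half this angle, whatever the lens; pixels are square), "cx", "cy" (the principal point, pixels), "dist_coeffs" ([k1, k2, p1, p2, k3] as OpenCV has them; the pictures are not rectified), "R" (3x3) and "t" (3): a world point X has camera coordinates R X + t. Camera axes: x right, y down, z forward; pixel columns grow to the right and rows downward; lengths in mm; the calibration is good to about 2 mm. A picture is of the moment at which its call begins.
- arm.close_job(): hands the job in; it is judged then, once.
The state is a dict: "clock": time; "qpos": joint angles; "qd": joint speeds; "joint_efforts": joint torques, N m; "position": TCP position; "tcp_rot": TCP orientation; "force": force on the tool from outside, world axes, zero at the start; "moment": the same for the moment, N m; "width": finger opening in mm; "grip_force": force on a finger pad.
Only numpy, scipy, OpenCV 4.12 (cv2) and the standard library are available. Lean on these libraries where they do the work, as an engineer would, in place of code of your own. Each camera call takes 0.05 s, during which the arm holds its last target. There are 200 camera calls.

TASK

Put the rinsed tumbler away to dry: draw the drying hood's peg tray out, turn the tumbler upside down over the tall thick peg and set it gently down until its rim stands flat on the tray, then push the tray fully home with the tumbler on it. Leave the jars, mug, tin and plaster model on the bench where they stand.

Things in the scene. Friction and masses are not known exactly. Their poses are not given: they have to be found in the camera images.
- tumbler: white porcelain tumbler, a straight round cup without handle, 56 mm outside diameter, 105 mm long, wall 4 mm (48 mm bore), floor 6 mm thick, about 0.18 kg. It starts lying on its side in the cradle. Origin: centre of the outside of its closed bottom; its z axis runs along its length towards the open mouth
- tumbler_mouth (a point): centre of the tumbler's open mouth, level with the rim, 105 mm from the bottom along the tumbler's z; same axes as the tumbler
- cradle: fixed grey plastic draining cradle, base 95 x 50 x 8 mm, with two V-shaped saddles 36 mm either side of its middle (8 mm thick, up to 33 mm high, within the tumbler's width) that hold the tumbler level, its axis 45 mm above the table. Origin: centre of its underside; x axis along the tumbler, towards the mouth
- hood: fixed white drying hood, a box 160 mm deep (x), 200 mm wide (y), 160 mm high, open at the front, underside of its roof 138 mm up. Origin: centre of its underside; its x axis points from its open front into it, so the front edge of the roof is at x = -80 mm. Yaw varies
- tray (a joint): travel of the steel peg tray out of the hood, m: 0 fully home, 0.15 fully out (towards the hood's -x). About 2 N of friction; it stays where it is left. The tray's floor, 18 mm above the table, is 170 mm wide and carries two upright grey plastic pegs
- handle (a point): middle of the top edge of the tray's upturned front flap, a steel plate 70 mm wide (y), 10 mm thick (x), its top 60 mm above the table and 42 mm above the tray floor; can be hooked from behind and pushed from in front. Moves with the tray; axes as the hood's. It is 135 mm in front of the pegs, and 95 mm in front of the roof's edge with the tray home
- peg_foot (a point): foot of the tall thick peg, on its axis at the tray floor's height. The peg is 34 mm thick and 85 mm high, tapering to 18 mm over its top 20 mm. Moves with the tray; axes as the hood's. 40 mm behind the roof's front edge with the tray home, 110 mm in front of it with the tray fully out. A short thin peg (16 mm thick, 50 mm high) stands 75 mm to its -y side and stays empty
- jar1: white powder jar, 58 mm diameter, 72 mm high, loose bystander; origin: centre of underside
- jar2: powder jar like jar1
- jar3: powder jar like jar1
- mug: white mug, 76 mm diameter, 90 mm high, handle on its +y side, loose bystander; origin: centre of underside
- tin: plain metal tin, 68 mm diameter, 90 mm high, loose bystander; origin: centre of underside
- model: plaster dental model, 75 x 65 x 45 mm, loose bystander; origin: centre of underside
There are look-alikes about, which are no part of the job. Leave any pink or red look-alike of the tumbler alone.

How it is judged (in metres and radians):
On the way, in this order (a step that is already met when the one before it is completed fails the run):
1. the tray is drawn out of the hood (at least 90 mm) (value of joint tray above 0.09 m), for 0.1 s.
2. the tumbler stands upside down over the tall peg, its rim flat on the tray (angle between tumbler's own z axis and vertical above 3.05 rad and horizontal distance between tumbler_mouth and peg_foot below 0.012 m and z of tumbler_mouth in the frame of peg_foot below 0.006 m), for 0.2 s.
At the end, for the whole second after the job is handed in: The tray is home (within 6 mm of shut) and the tumbler is at rest on it, upside down over the tall thick peg: upright within 0.09 rad, its mouth within 12 mm of the peg's axis and its rim within 6 mm of the tray floor. Nothing else on the bench was shoved more than 30 mm or knocked over (all of step 2 and value of joint tray below 0.006 m and linear speed of tumbler below 0.02 m/s); the robot touches nothing.
It fails at once if a jar, the mug, the tin or the plaster model is shoved more than 30 mm or knocked over (distance of any of jar1, jar2, jar3, mug, tin, model from where it was at the start of the episode above 0.03 m or angle between any of jar1, jar2, jar3, mug, tin, model's own z axis and vertical above 0.5 rad).
It fails at once if the tumbler is dropped or banged down over the peg (faster than 0.5 m/s with the peg inside it) (horizontal distance between tumbler_mouth and peg_foot below 0.03 m and z of tumbler_mouth in the frame of peg_foot below 0.08 m and angle between tumbler's own z axis and vertical above 2.6 rad and linear speed of tumbler above 0.5 m/s).
It also fails if it takes over 72 s, if anything falls off the work surface, if the arm or the gripper's body presses on something with over 40 N, if the wrist force passes 120 N, or if a joint passes its speed limit or range.

## Working session

There is one attempt and no reset: what is moved stays moved. The work goes in short steps, Python scripts to look and compute and a tool call to move; the robot and the scene stay as the last step left them, time stands still between calls to the robot, and variables do not carry over. Pictures are saved under pics/ and viewed, at most 10 in all, crops included, and the job is handed in when it is done.

Besides the shell and the picture viewer there is one more tool, called after "Emit:" as a command line: name --argument value ..., lists and objects as JSON in quotes. apply_moves: Moves the arm, as the interface text tells. Its arguments: {"type":"object","properties":{"plan":{"type":"array"},"hand":{"type":"number"},"newtons":{"type":"number"}},"required":["plan"]}

```bash
mkdir -p pics; cat > h.py <<'E'
import numpy as np, cv2
from cell import arm
def K(c):
    f=192/np.tan(np.radians(c["fovy"]/2)); return np.array([[f,0,c["cx"]],[0,f,c["cy"]],[0,0,1]])
def cloud(c):
    "world points (384,512,3), nan where there is no range"
    v,u=np.mgrid[:384,:512].astype(np.float32)
    n=cv2.undistortPoints(np.stack([u,v],-1).reshape(-1,1,2),K(c),np.array(c["dist_coeffs"])).reshape(384,512,2)
    z=np.where(c["range_z"]>0,c["range_z"],np.nan)[...,None]
    P=np.concatenate([n,np.ones((384,512,1))],-1)*z
    return (P-np.array(c["t"]))@np.array(c["R"])
def save(c,n): cv2.imwrite(f"pics/{n}.png",c["color"][...,::-1])
E
python3 - <<'E'
from h import *
import pickle
print(arm.grip_point_offset,arm.observe())
ims=[]
for n in("scene","top"):
    c=arm.capture(n);pickle.dump(c,open(n+".pkl","wb"));save(c,n)
    print(n,c["fovy"],-np.array(c["R"]).T@c["t"],np.mean(c["range_z"]>0))
E
```

```text
18.700000000000003 {'clock': 0.0, 'qpos': array([-7.38189932e+01,  2.02611980e+01,  9.36281542e+01, -1.38713337e-03,
        6.61881084e+01, -1.37929433e-01]), 'qd': array([-0.03134615,  0.00371353,  0.04910563, -0.06166206, -0.01485604,
        0.03018768]), 'joint_efforts': array([ 7.20697099e-04, -5.93845975e+01, -3.34222591e+01,  6.96808705e-02,
        2.32676970e-02, -1.47923838e-04]), 'position': array([ 175.46671226, -599.35443827,  213.88462707]), 'tcp_rot': array([[ 9.59709725e-01,  2.80993034e-01, -3.98021485e-04],
       [ 2.80993316e-01, -9.59708855e-01,  1.29221501e-03],
       [-1.88813265e-05, -1.35199269e-03, -9.99999086e-01]]), 'force': array([-0.47820295,  0.90109737, -0.3718854 ]), 'moment': array([ 0.03629918,  0.04025794, -0.08557621]), 'grip_force': 0.0, 'width': 92.20308269514724}
scene 52.19066833654789 [1066.72556393  613.47419144  820.57502751] 0.9960581461588541
top 55.021521352138826 [ 480.38275824   -5.1723462  1326.41699907] 0.9961751302083334
```

View pics/scene.png

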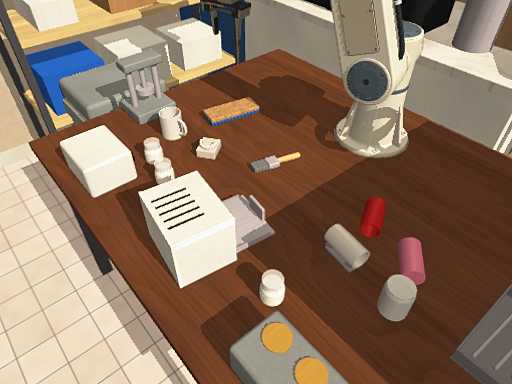

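View pics/top.png

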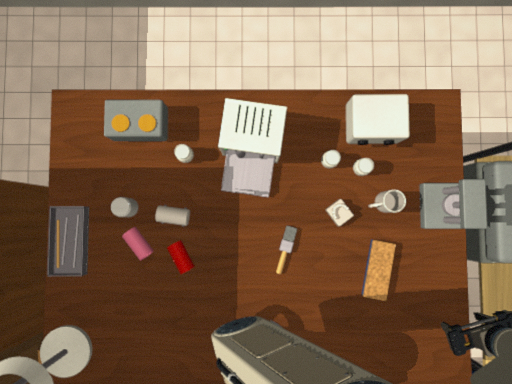

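The scene view shows the slotted hood at about (190,225) with its tray to the right at (250,220), and the white tumbler in its cradle at (345,247). In the top view, the hood is at (252,128), the tray flap at (247,193) and the tumbler at (172,215). The tin is at (124,207), jars at (184,153), (331,158) and (363,166).

```bash
python3 - <<'E'
from h import *
import pickle
Pt=cloud(pickle.load(open("top.pkl","rb")));Ps=cloud(pickle.load(open("scene.pkl","rb")))
for n,(u,v) in dict(tumbler=(172,215),hood=(252,128),flap=(247,193),tin=(124,207),jar=(184,153),pink=(137,244),table=(300,200)).items(): print(n,Pt[v,u].round(0))
t=Pt[215,172];h=Pt[128,252]
for n,P in(("top",Pt),("scene",Ps)):
    Q=P.reshape(-1,3);Q=Q[~np.isnan(Q).any(1)]
    m=(Q[:,2]>150)&(Q[:,2]<175)&(np.hypot(*(Q[:,:2]-h[:2]).T)<160)
    r=cv2.minAreaRect(Q[m,:2].astype(np.float32));print(n,"hood",r,np.median(Q[m,2]))
    m=(Q[:,2]>40)&(np.hypot(*(Q[:,:2]-t[:2]).T)<75)
    T=Q[m];r=cv2.minAreaRect(T[:,:2].astype(np.float32));print(n,"tumbler",r,np.percentile(T[:,2],[50,98]),len(T))
    f=Pt[193,247]
    m=(Q[:,2]>42)&(Q[:,2]<70)&(np.hypot(*(Q[:,:2]-f[:2]).T)<70)
    T=Q[m];r=cv2.minAreaRect(T[:,:2].astype(np.float32));print(n,"flap",r,np.percentile(T[:,2],[50,95]),len(T))
c=pickle.load(open("scene.pkl","rb"))["color"]; a=cv2.resize(c[210:290,300:430],(780,480),interpolation=cv2.INTER_CUBIC)
cv2.imwrite("pics/crop1.png",a[...,::-1])
E
```

```text
tumbler [489. 284.  76.]
hood [766.  11. 160.]
flap [566.  31.  33.]
tin [517. 444.  82.]
jar [701. 245.  74.]
pink [391. 407.  54.]
table [ 542. -159.   -0.]
top hood ((772.3369140625, 11.901161193847656), (200.10696411132812, 162.85791015625), 81.94977569580078) 160.07993245332028
top tumbler ((490.63702392578125, 289.68292236328125), (105.6859130859375, 55.453102111816406), 81.94644927978516) [68.5320572  76.89152566] 515
top flap ((572.2335205078125, 40.72990417480469), (69.6828384399414, 10.23548412322998), 81.69357299804688) [58.83441931 62.47515692] 62
scene hood ((768.9231567382812, 11.71380615234375), (204.4951171875, 162.26182556152344), 81.870849609375) 158.18636984558094
scene tumbler ((491.4359436035156, 290.3083190917969), (109.52557373046875, 55.721038818359375), 84.65837097167969) [65.40289685 72.28535722] 879
scene flap ((571.0789794921875, 41.36767578125), (68.34734344482422, 10.71670150756836), 83.38417053222656) [55.76741202 59.59623111] 117
```

View pics/crop1.png

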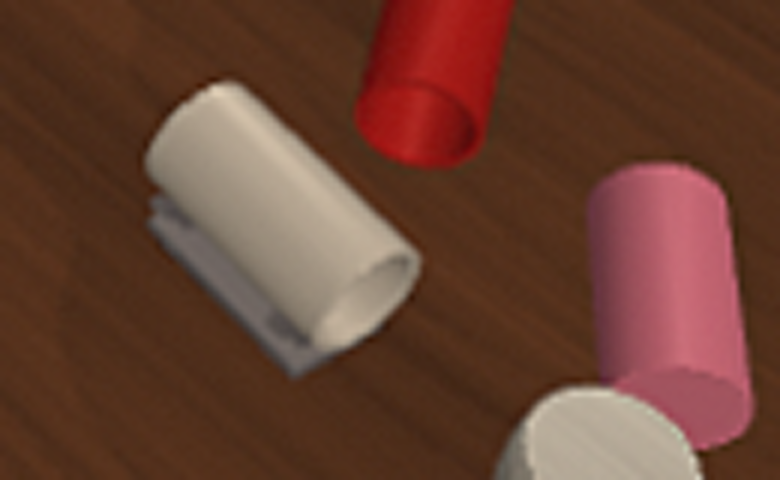

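The crop shows the tumbler's open mouth facing down-right, about (365,300), towards the tin (world +y), with its closed bottom at upper left. So its axis points along (0.14, 0.99). I'll go to the tray first, hooking the flap from behind with shut fingers.

Emit:
apply_moves --plan '[{"delta_pos": [0.029,-0.0247,0],"yaw": 0},{"delta_pos": [0.029,-0.0247,0],"yaw": 0},{"delta_pos": [0.029,-0.0247,0],"yaw": 0},{"delta_pos": [0.029,-0.0247,0],"yaw": 0},{"delta_pos": [0.029,-0.0247,0],"yaw": 0},{"delta_pos": [0.029,-0.0247,0],"yaw": 0},{"delta_pos": [0.029,-0.0247,0],"yaw": 0},{"delta_pos": [0.029,-0.0247,0],"yaw": 0},{"delta_pos": [0.029,-0.0247,0],"yaw": 0},{"delta_pos": [0.029,-0.0247,0],"yaw": 0}]' --hand -1

```text
clock: 0.93
position: [385.0, -279.5, 214.5]
tcp_rot: [[0.96, 0.281, -0.0], [0.281, -0.96, 0.0], [-0.0, -0.0, -1.0]]
force: [1.0, -0.5, -0.5]
width: 27.3
grip_force: 0.0
```

Emit:
apply_moves --plan '[{"delta_pos": [0.029,-0.0247,0],"yaw": 0},{"delta_pos": [0.029,-0.0247,0],"yaw": 0},{"delta_pos": [0.029,-0.0247,0],"yaw": 0},{"delta_pos": [0.029,-0.0247,0],"yaw": 0},{"delta_pos": [0.029,-0.0247,0],"yaw": 0},{"delta_pos": [0.029,-0.0247,0],"yaw": 0},{"delta_pos": [0.029,-0.0247,0],"yaw": 0},{"delta_pos": [0.029,-0.0247,0],"yaw": 0},{"delta_pos": [0.029,-0.0247,0],"yaw": 0},{"delta_pos": [0.029,-0.0247,0],"yaw": 0}]'

```text
clock: 1.77
position: [593.9, 39.1, 214.3]
tcp_rot: [[0.96, 0.281, -0.001], [0.281, -0.96, -0.0], [-0.001, -0.0, -1.0]]
force: [0.5, -0.4, 0.4]
width: 0.7
grip_force: 0.0
```

Emit:
apply_moves --plan '[{"delta_pos": [0,0,0],"yaw": 0.107},{"delta_pos": [0,0,0],"yaw": 0.107},{"delta_pos": [0,0,0],"yaw": 0.107},{"delta_pos": [0,0,0],"yaw": 0.105},{"delta_pos": [0,0,0.02],"yaw": 0},{"delta_pos": [0,0,0.03],"yaw": 0},{"delta_pos": [0,0,0.03],"yaw": 0},{"delta_pos": [0,0,0.02],"yaw": 0},{"delta_pos": [0,0,0],"yaw": 0},{"delta_pos": [0,0,0],"yaw": 0}]'

```text
clock: 2.6
position: [592.6, 37.2, 113.8]
tcp_rot: [[0.99, -0.141, -0.003], [-0.141, -0.99, -0.0], [-0.003, 0.0, -1.0]]
force: [-0.1, -0.5, 0.5]
width: 0.4
grip_force: 0.0
```

Emit:
apply_moves --plan '[{"delta_pos": [0.002,0,0.02],"yaw": 0},{"delta_pos": [0,0,0.02],"yaw": 0},{"delta_pos": [0,0,0.02],"yaw": 0},{"delta_pos": [0,0,0.02],"yaw": 0},{"delta_pos": [0,0,0],"yaw": 0},{"delta_pos": [-0.006,0,0],"yaw": 0},{"delta_pos": [-0.006,0,0],"yaw": 0},{"delta_pos": [-0.01,0,0],"yaw": 0},{"delta_pos": [-0.01,0,0],"yaw": 0},{"delta_pos": [-0.01,0,0],"yaw": 0}]'

```text
clock: 3.43
position: [554.1, 43.1, 36.1]
tcp_rot: [[0.99, -0.141, 0.003], [-0.141, -0.99, 0.0], [0.003, -0.001, -1.0]]
force: [3.0, -0.2, 1.8]
width: 0.4
grip_force: 1.4
```

Emit:
apply_moves --plan '[{"delta_pos": [-0.012,0,0],"yaw": 0},{"delta_pos": [-0.012,0,0],"yaw": 0},{"delta_pos": [-0.012,0,0],"yaw": 0},{"delta_pos": [-0.012,0,0],"yaw": 0},{"delta_pos": [-0.012,0,0],"yaw": 0},{"delta_pos": [-0.012,0,0],"yaw": 0},{"delta_pos": [-0.012,0,0],"yaw": 0},{"delta_pos": [-0.012,0,0],"yaw": 0},{"delta_pos": [-0.006,0,0],"yaw": 0},{"delta_pos": [0,0,0],"yaw": 0}]'

```text
clock: 4.27
position: [463.0, 56.9, 36.4]
tcp_rot: [[0.99, -0.138, 0.022], [-0.138, -0.99, -0.0], [0.021, -0.003, -1.0]]
force: [33.4, -12.9, -23.9]
width: 0.6
grip_force: 17.0
```

The force shows the tray has probably hit its stop. I'll back off and rise, then look.

Emit:
apply_moves --plan '[{"delta_pos": [0.01,0,0],"yaw": 0},{"delta_pos": [0.008,0,0],"yaw": 0},{"delta_pos": [0.004,0,0],"yaw": 0},{"delta_pos": [0,0,-0.02],"yaw": 0},{"delta_pos": [0,0,-0.04],"yaw": 0},{"delta_pos": [0,0,-0.04],"yaw": 0},{"delta_pos": [0,0,-0.04],"yaw": 0},{"delta_pos": [0,0,-0.04],"yaw": 0},{"delta_pos": [0.0,-0.03,-0.02],"yaw": -0.12},{"delta_pos": [0,-0.03,0],"yaw": -0.12}]' --hand 1

```text
clock: 5.1
position: [481.3, 114.2, 239.3]
tcp_rot: [[0.995, 0.101, 0.006], [0.101, -0.995, 0.001], [0.006, -0.001, -1.0]]
force: [1.1, -0.3, -0.1]
width: 65.3
grip_force: 0.0
```

```bash
python3 - <<'E'
from h import *
import pickle
c=arm.capture("scene");pickle.dump(c,open("s2.pkl","wb"));save(c,"s2");P=cloud(c)
c2=arm.capture("top");pickle.dump(c2,open("t2.pkl","wb"));P2=cloud(c2);save(c2,"t2")
o=arm.observe();print(o["position"],o["tcp_rot"].round(3))
np.set_printoptions(suppress=True)
xh=np.array([.99,-.14]);yh=np.array([.14,.99])
for n,Q in(("s",P),("t",P2)):
    Q=Q.reshape(-1,3);Q=Q[~np.isnan(Q).any(1)]
    d=Q[:,:2]-[572,41];a=d@xh;b=d@yh
    for k,m in dict(flap=(Q[:,2]>45)&(Q[:,2]<68)&(abs(b)<50)&(a<-100)&(a>-200),peg=(Q[:,2]>88)&(Q[:,2]<112)&(abs(b)<85)&(a<60)&(a>-60),thin=(Q[:,2]>55)&(Q[:,2]<75)&(b<0)&(abs(b)<85)&(a<60)&(a>-60)).items():
        if m.sum()>3: print(n,k,m.sum(),cv2.minAreaRect(Q[m,:2].astype(np.float32)),Q[m,2].max().round(1),Q[m].mean(0).round(1),"ab",a[m].mean().round(1),b[m].mean().round(1))
E
```

```text
[479.01495003 116.58519616 235.37205147] [[ 0.994  0.105  0.   ]
 [ 0.105 -0.994  0.001]
 [ 0.001 -0.001 -1.   ]]
s flap 109 ((449.9473876953125, 58.64453125), (71.42554473876953, 11.151308059692383), 81.44853973388672) 61.8 [451.4  60.3  54.3] ab -122.1 2.3
s peg 53 ((590.0858154296875, 78.42453002929688), (15.766292572021484, 26.362472534179688), 50.5521125793457) 103.6 [591.4  79.3  94. ] ab 13.8 40.6
s thin 17 ((578.7413330078125, 1.8331298828125), (8.013542175292969, 11.400128364562988), 47.548484802246094) 65.0 [578.9   2.   60.2] ab 12.3 -37.7
t flap 35 ((449.0040588378906, 50.54041290283203), (48.46867752075195, 8.325460433959961), 84.69341278076172) 67.0 [448.7  47.3  59.7] ab -122.9 -11.1
t peg 35 ((589.3395385742188, 73.04405212402344), (26.912715911865234, 26.861406326293945), 0.23217125236988068) 104.1 [588.7  73.   94.8] ab 12.1 34.0
t thin 14 ((578.75, -0.03798961639404297), (12.293923377990723, 14.53378963470459), 47.640159606933594) 66.9 [578.6  -0.9  61.3] ab 12.4 -40.6
```

View pics/s2.png

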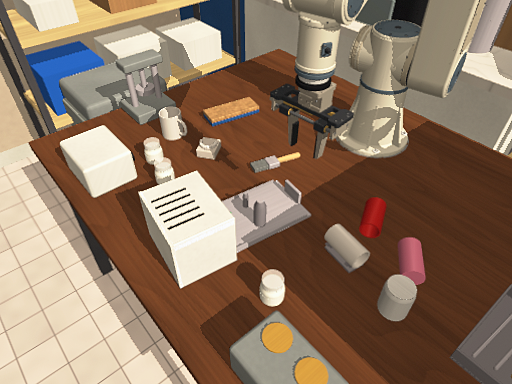

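The tray is out by about 122 mm, with the flap at (289,190), the tall peg at (260,212) and the thin peg at (247,202). The peg foot is near (589.5, 76.5). Next I go above the tumbler's closed end and measure again with the wrist camera.

Emit:
apply_moves --plan '[{"delta_pos": [0.0048,-0.032,0],"yaw": 0},{"delta_pos": [0.0048,-0.032,0],"yaw": 0},{"delta_pos": [0.0048,-0.032,0],"yaw": 0},{"delta_pos": [0.0048,-0.032,0],"yaw": 0},{"delta_pos": [0,0,0],"yaw": -0.12},{"delta_pos": [0,0,0],"yaw": -0.12},{"delta_pos": [0,0,0],"yaw": -0.12},{"delta_pos": [0,0,0],"yaw": -0.12},{"delta_pos": [0,0,0],"yaw": -0.12},{"delta_pos": [0,0,0],"yaw": -0.12}]'

```text
clock: 6.03
position: [484.4, 242.1, 233.2]
tcp_rot: [[0.68, 0.734, -0.003], [0.734, -0.68, -0.002], [-0.004, -0.001, -1.0]]
force: [-0.2, 0.9, -0.0]
width: 92.0
grip_force: 0.0
```

Emit:
apply_moves --plan '[{"delta_pos": [0,0,0],"yaw": -0.121},{"delta_pos": [0,0,0],"yaw": -0.121},{"delta_pos": [0,0,0],"yaw": -0.121},{"delta_pos": [0,0,0],"yaw": -0.121},{"delta_pos": [0,0,0],"yaw": -0.121},{"delta_pos": [0,0,0],"yaw": 0},{"delta_pos": [0,0,0],"yaw": 0},{"delta_pos": [0,0,0],"yaw": 0},{"delta_pos": [0,0,0],"yaw": 0},{"delta_pos": [0,0,0],"yaw": 0}]'

```text
clock: 6.87
position: [485.8, 242.9, 234.4]
tcp_rot: [[0.148, 0.989, -0.0], [0.989, -0.148, -0.0], [-0.0, -0.0, -1.0]]
force: [0.6, 0.9, 1.0]
width: 91.6
grip_force: 0.0
```

```bash
cat >> h.py <<'E'
def tumbler(c):
    "lying tumbler: outline above z=40, and the axis from a fit of the ridge"
    Q=cloud(c).reshape(-1,3);Q=Q[~np.isnan(Q).any(1)]
    T=Q[(Q[:,2]>50)&(Q[:,2]<85)&(np.hypot(Q[:,0]-491,Q[:,1]-290)<70)].astype(np.float32)
    return len(T),cv2.minAreaRect(T[:,:2]),np.percentile(T[:,2],[50,98])
E
python3 - <<'E'
from h import *
import pickle
o=arm.observe();print(o["position"],o["tcp_rot"].round(3))
c=arm.capture("wrist");pickle.dump(c,open("w1.pkl","wb"));save(c,"w1")
print(-np.array(c["R"]).T@c["t"],tumbler(c))
for n in("top","scene"): print(tumbler(pickle.load(open(n+".pkl","rb"))))
E
```

```text
[485.79430169 242.93170821 234.41324411] [[ 0.148  0.989 -0.   ]
 [ 0.989 -0.148 -0.   ]
 [-0.    -0.    -1.   ]]Traceback (most recent call last):
  File "<stdin>", line 5, in <module>
  File "h.py", line 17, in tumbler
    return len(T),cv2.minAreaRect(T[:,:2]),np.percentile(T[:,2],[50,98])
                  ~~~~~~~~~~~~~~~^^^^^^^^^
cv2.error: OpenCV(4.12.0) /io/opencv/modules/imgproc/src/convhull.cpp:143: error: (-215:Assertion failed) total >= 0 && (depth == CV_32F || depth == CV_32S) in function 'convexHull'
```

View pics/w1.png

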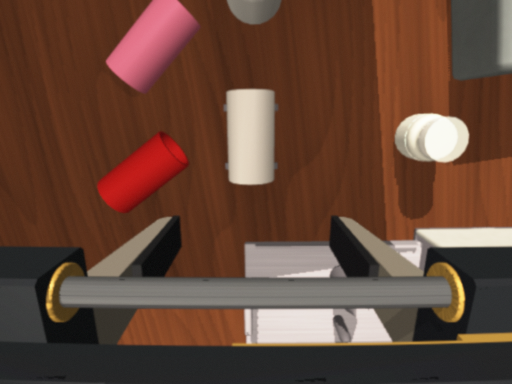

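The wrist view shows the tumbler lying straight along the picture, with its closed bottom at row 184, its mouth at row 90 and centre column 250. Now I'll check the range and fit the pose.

```bash
python3 - <<'E'
from h import *
import pickle
c=pickle.load(open("w1.pkl","rb"))
print(-np.array(c["R"]).T@c["t"],c["range_z"][137,250],np.mean(c["range_z"]>0))
print(cloud(c)[137,250])
def hit(u,v,z):
    n=cv2.undistortPoints(np.array([[[u,v]]],float),K(c),np.array(c["dist_coeffs"]))[0,0]
    R=np.array(c["R"]);C=-R.T@c["t"];d=R.T@np.array([*n,1]);return (C+d*(z-C[2])/d[2]).round(1)
g=cv2.cvtColor(c["color"],cv2.COLOR_RGB2GRAY);m=(g>130).astype(np.uint8)
k,l=cv2.connectedComponents(m);b=(l==l[137,250])
for v in(100,120,140,160,175):
    us=np.where(b[v])[0];L=hit(us.min()-.5,v,50);R_=hit(us.max()+.5,v,50);print(v,us.min(),us.max(),(L+R_)/2,np.linalg.norm(L-R_).round(1))
vs=np.where(b[:,250])[0];print(vs.min(),vs.max(),hit(250,vs.min()-.5,73),hit(250,vs.max()+.5,73),hit(250,vs.max()+.5,45))
for n in("top","scene"): print(tumbler(pickle.load(open(n+".pkl","rb"))))
E
```

```text
[495.28845597 308.21347181 404.78429535] 326.39133 0.9819895426432291
[486.78327127 290.28652125  73.36947753]
100 227 272 [492.05 330.85  50.  ] 53.1
120 228 272 [489.2  308.45  50.  ] 52.8
140 228 271 [485.05 285.65  50.  ] 52.3
160 229 271 [482.   261.95  50.  ] 52.0
175 229 271 [479.2  243.75  50.  ] 52.6
89 184 [494.6 341.   73. ] [478.5 236.9  73. ] [477.1 230.9  45. ]Traceback (most recent call last):
  File "<stdin>", line 14, in <module>
  File "h.py", line 17, in tumbler
    return len(T),cv2.minAreaRect(T[:,:2]),np.percentile(T[:,2],[50,98])
                  ~~~~~~~~~~~~~~~^^^^^^^^^
cv2.error: OpenCV(4.12.0) /io/opencv/modules/imgproc/src/convhull.cpp:143: error: (-215:Assertion failed) total >= 0 && (depth == CV_32F || depth == CV_32S) in function 'convexHull'
```

Emit:
apply_moves --plan '[{"delta_pos": [0.002,-0.004,0.034],"yaw": 0},{"delta_pos": [0,0,0.034],"yaw": 0},{"delta_pos": [0,0,0.034],"yaw": 0},{"delta_pos": [0,0,0.034],"yaw": 0},{"delta_pos": [0,0,0.025],"yaw": 0},{"delta_pos": [0,0,0.02],"yaw": 0},{"delta_pos": [0,0,0.012],"yaw": 0},{"delta_pos": [0,0,0.008],"yaw": 0},{"delta_pos": [0,0,0],"yaw": 0},{"delta_pos": [0,0,0],"yaw": 0}]'

```text
clock: 7.75
position: [482.7, 245.9, 34.1]
tcp_rot: [[0.147, 0.989, 0.0], [0.989, -0.147, 0.0], [0.0, 0.0, -1.0]]
force: [-0.1, 0.1, -0.3]
width: 92.3
grip_force: 0.0
```

Emit:
apply_moves --plan '[{"delta_pos": [0,0,0],"yaw": 0},{"delta_pos": [0,0,0],"yaw": 0},{"delta_pos": [0,0,0],"yaw": 0},{"delta_pos": [0,0,0],"yaw": 0},{"delta_pos": [0,0,0],"yaw": 0},{"delta_pos": [0,0,0],"yaw": 0},{"delta_pos": [0,0,0],"yaw": 0},{"delta_pos": [0,0,0],"yaw": 0},{"delta_pos": [0,0,0],"yaw": 0},{"delta_pos": [0,0,0],"yaw": 0}]' --hand -1 --newtons 25

```text
clock: 8.58
position: [481.2, 245.7, 34.0]
tcp_rot: [[0.147, 0.989, -0.002], [0.989, -0.147, -0.0], [-0.0, -0.002, -1.0]]
force: [-6.3, 1.2, 9.0]
width: 55.9
grip_force: 30.3
```

Emit:
apply_moves --plan '[{"delta_pos": [0,0,-0.006],"yaw": 0},{"delta_pos": [0,0,-0.012],"yaw": 0},{"delta_pos": [0,0,-0.016],"yaw": 0},{"delta_pos": [0,0,-0.018],"yaw": 0},{"delta_pos": [0,0,-0.018],"yaw": 0},{"delta_pos": [0,0,-0.018],"yaw": 0},{"delta_pos": [0,0,-0.018],"yaw": 0},{"delta_pos": [0,0,-0.016],"yaw": 0},{"delta_pos": [0,0,-0.008],"yaw": 0},{"delta_pos": [0,0,0],"yaw": 0}]'

```text
clock: 9.42
position: [483.6, 246.1, 166.0]
tcp_rot: [[0.147, 0.989, 0.004], [0.989, -0.147, 0.002], [0.002, 0.003, -1.0]]
force: [0.4, 0.3, -1.9]
width: 55.9
grip_force: 25.0
```

```bash
cat >> h.py <<'E'
def inhand():
    "extent, in the tool frame about the grasp point, of what hangs at the hand (scene view)"
    o=arm.observe();R=o["tcp_rot"];p=o["position"]-R[:,2]*arm.grip_point_offset
    c=arm.capture("scene");Q=cloud(c).reshape(-1,3);Q=Q[~np.isnan(Q).any(1)]
    q=(Q-p)@R;T=q[(np.abs(q[:,0])<130)&(np.abs(q[:,1])<26)&(q[:,2]>-50)&(q[:,2]<130)&(Q[:,2]>45)]
    print(o["position"].round(1),"grip",round(o["grip_force"],1),"w",round(o["width"],1),len(T),"x",np.percentile(T[:,0],[1,99]).round(0),"z",np.percentile(T[:,2],[1,99]).round(0))
    return c,T
E
python3 - <<'E'
from h import *
c,T=inhand();save(c,"s3")
cv2.imwrite("pics/s3c.png",cv2.resize(c["color"][130:310,250:450],None,fx=3,fy=3)[...,::-1])
E
```

```text
[483.6 246.1 166. ] grip 25.0 w 55.9 1030 x [-4. 97.] z [-19.  36.]
```

View pics/s3c.png

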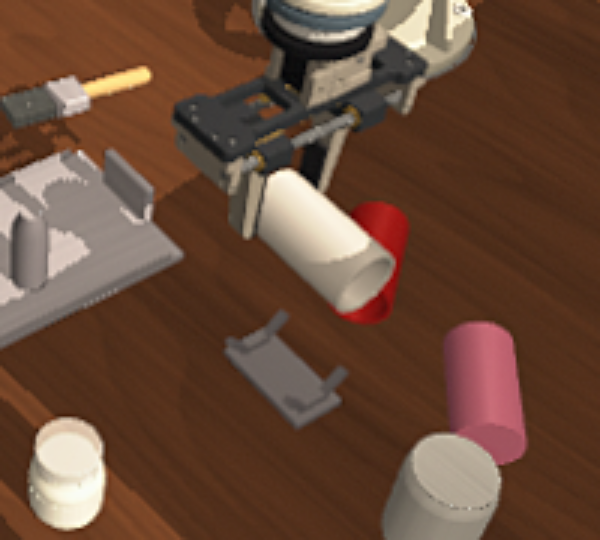

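The tumbler is held level by its closed end, about 130 mm up and clear of the cradle, with its mouth at (370,280) in the crop. The tool cannot tilt, so I'll ease the grip and let the tumbler swing mouth-down between the pads.

Emit:
apply_moves --plan '[{"delta_pos": [0,0,0],"yaw": 0},{"delta_pos": [0,0,0],"yaw": 0},{"delta_pos": [0,0,0],"yaw": 0},{"delta_pos": [0,0,0],"yaw": 0},{"delta_pos": [0,0,0],"yaw": 0},{"delta_pos": [0,0,0],"yaw": 0},{"delta_pos": [0,0,0],"yaw": 0},{"delta_pos": [0,0,0],"yaw": 0},{"delta_pos": [0,0,0],"yaw": 0},{"delta_pos": [0,0,0],"yaw": 0}]' --newtons 5

```text
clock: 10.3
position: [482.3, 245.7, 163.6]
tcp_rot: [[0.146, 0.989, 0.0], [0.989, -0.146, 0.0], [0.0, 0.0, -1.0]]
force: [-0.1, -0.1, -1.8]
width: 56.7
grip_force: 5.0
```

```bash
python3 - <<'E'
from h import *
c,T=inhand();save(c,"s4")
E
```

```text
[482.3 245.7 163.6] grip 5.0 w 56.7 764 x [-17.  33.] z [ -4. 102.]
```

```bash
cat >> h.py <<'E'
from scipy.optimize import least_squares
def axisfit(T):
    "axis x,y = a+b*z of the 28 mm cylinder hanging at the hand, tool frame about the grasp point"
    T=T[(T[:,2]>12)&(T[:,2]<92)]
    def f(p):
        u=np.array([p[2],p[3],1]);u/=np.linalg.norm(u)
        return np.linalg.norm(np.cross(T-[p[0],p[1],0],u),axis=1)-28
    s=least_squares(f,[0,0,0,0],loss="soft_l1")
    print("axis",s.x[:2].round(1),"tilt deg",np.degrees(np.arctan(s.x[2:])).round(1),"rms",np.sqrt(np.mean(s.fun**2)).round(1),len(T),"z end",np.percentile(T[:,2],99).round(0))
    return s.x
E
python3 - <<'E'
from h import *
c,T=inhand();axisfit(T)
cv2.imwrite("pics/s4c.png",cv2.resize(c["color"][130:310,250:450],None,fx=3,fy=3)[...,::-1])
E
```

```text
[482.3 245.7 163.6] grip 5.0 w 56.4 757 x [-17.  33.] z [ -4. 102.]
axis [4.9 0.2] tilt deg [-2.1 -0.7] rms 0.9 382 z end 91.0
```

View pics/s4c.png

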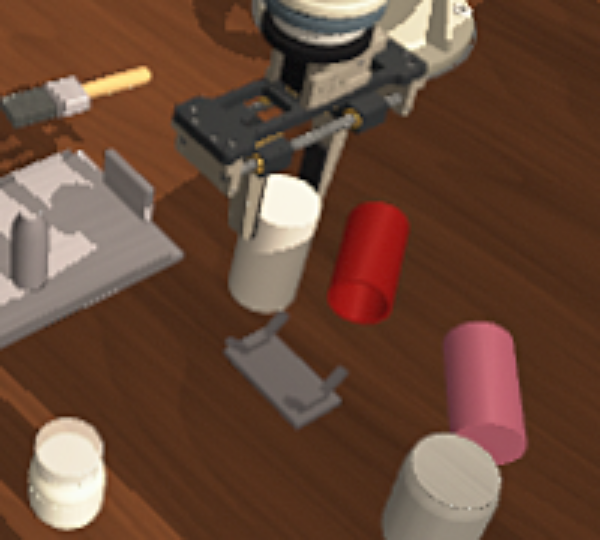

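The tumbler now hangs upside down in the hand, its closed bottom up at (290,200) in the crop and tilted only about 2°. I'll firm the grip, lift and carry it over the peg.

Emit:
apply_moves --plan '[{"delta_pos": [0,0,0],"yaw": 0},{"delta_pos": [0,0,0],"yaw": 0},{"delta_pos": [0,0,0],"yaw": 0},{"delta_pos": [0,0,-0.008],"yaw": 0},{"delta_pos": [0,0,-0.012],"yaw": 0},{"delta_pos": [0,0,-0.014],"yaw": 0},{"delta_pos": [0,0,-0.014],"yaw": 0},{"delta_pos": [0,0,-0.012],"yaw": 0},{"delta_pos": [0,0,-0.008],"yaw": 0},{"delta_pos": [0,0,0],"yaw": 0}]' --newtons 25

```text
clock: 11.23
position: [483.3, 246.2, 233.7]
tcp_rot: [[0.146, 0.989, 0.003], [0.989, -0.146, 0.001], [0.002, 0.003, -1.0]]
force: [0.9, 0.2, -1.7]
width: 56.4
grip_force: 25.0
```

Emit:
apply_moves --plan '[{"delta_pos": [-0.007,0.006,0],"yaw": 0},{"delta_pos": [-0.014,0.012,0],"yaw": 0},{"delta_pos": [-0.02,0.017,0],"yaw": 0},{"delta_pos": [-0.022,0.0188,0],"yaw": 0},{"delta_pos": [-0.022,0.0188,0],"yaw": 0},{"delta_pos": [-0.022,0.0188,0],"yaw": 0},{"delta_pos": [-0.02,0.017,0],"yaw": 0},{"delta_pos": [-0.015,0.013,0],"yaw": 0},{"delta_pos": [-0.008,0.007,0],"yaw": 0},{"delta_pos": [-0.003,0.003,0],"yaw": 0}]'

```text
clock: 12.07
position: [590.2, 73.3, 230.6]
tcp_rot: [[0.148, 0.989, -0.001], [0.989, -0.148, -0.0], [-0.001, -0.001, -1.0]]
force: [-0.7, 0.4, -1.7]
width: 55.9
grip_force: 25.0
```

```bash
python3 - <<'E'
from h import *
c,T=inhand();p=axisfit(T)
o=arm.observe();R=o["tcp_rot"];g=o["position"]-R[:,2]*18.7
for z in(20,100): print(z,(g+R@np.array([p[0]+p[2]*z,p[1]+p[3]*z,z])).round(1))
# tall peg shaft, same view: fit a 17 mm upright cylinder
Q=cloud(c).reshape(-1,3);Q=Q[~np.isnan(Q).any(1)]
m=(Q[:,2]>24)&(Q[:,2]<80)&(np.hypot(Q[:,0]-589.5,Q[:,1]-76.5)<26);S=Q[m]
s=least_squares(lambda q:np.hypot(*(S[:,:2]-q).T)-17,[589,76],loss="soft_l1");print("peg",s.x.round(1),len(S),np.abs(s.fun).mean().round(2))
cv2.imwrite("pics/s5c.png",cv2.resize(c["color"][120:270,190:350],None,fx=4,fy=4)[...,::-1])
E
```

```text
[590.2  73.3 230.6] grip 25.0 w 55.9 834 x [-17.  34.] z [ -3. 102.]
axis [5.3 0.3] tilt deg [-2.3 -0.6] rms 1.0 439 z end 91.0
20 [590.9  78.2 229.4]
100 [589.6  75.1 149.5]
peg [586.6  72.2] 171 0.85
```

View pics/s5c.png

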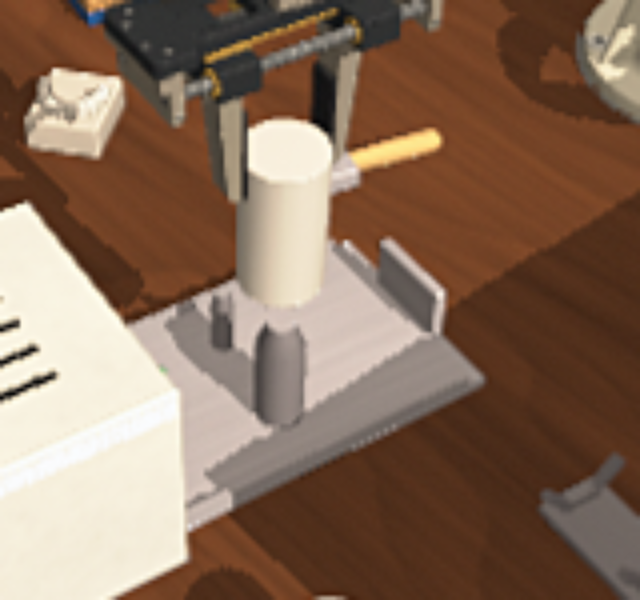

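The tumbler hangs over the tray at (285,215) in the crop, with the peg directly beneath at (280,375). The fit puts the mouth within about 3 mm of the peg axis, well inside the 7 mm clearance. I'll lower it in stages and watch the force.

Emit:
apply_moves --plan '[{"delta_pos": [-0.001,-0.001,0.004],"yaw": 0},{"delta_pos": [0,0,0.009],"yaw": 0},{"delta_pos": [0,0,0.01],"yaw": 0},{"delta_pos": [0,0,0.01],"yaw": 0},{"delta_pos": [0,0,0.01],"yaw": 0},{"delta_pos": [0,0,0.01],"yaw": 0},{"delta_pos": [0,0,0.01],"yaw": 0},{"delta_pos": [0,0,0.009],"yaw": 0},{"delta_pos": [0,0,0.005],"yaw": 0},{"delta_pos": [0,0,0],"yaw": 0}]'

```text
clock: 12.95
position: [588.0, 74.1, 153.1]
tcp_rot: [[0.146, 0.989, -0.002], [0.989, -0.146, -0.0], [-0.001, -0.002, -1.0]]
force: [-0.1, 0.6, -2.8]
width: 55.9
grip_force: 25.0
```

```bash
python3 - <<'E'
from h import *
c,T=inhand();p=axisfit(T);print(arm.observe()["force"])
E
```

```text
[588.   74.1 153.1] grip 25.0 w 55.9 801 x [-73.  34.] z [ -4. 125.]
axis [ 5.1 -0.1] tilt deg [-2.  -0.5] rms 1.1 378 z end 91.0
[ 0.26687268 -0.18636801 -2.74689841]
```

Emit:
apply_moves --plan '[{"delta_pos": [0,0,0.004],"yaw": 0},{"delta_pos": [0,0,0.006],"yaw": 0},{"delta_pos": [0,0,0.006],"yaw": 0},{"delta_pos": [0,0,0.006],"yaw": 0},{"delta_pos": [0,0,0.006],"yaw": 0},{"delta_pos": [0,0,0.006],"yaw": 0},{"delta_pos": [0,0,0.004],"yaw": 0},{"delta_pos": [0,0,0.003],"yaw": 0},{"delta_pos": [0,0,0.002],"yaw": 0},{"delta_pos": [0,0,0],"yaw": 0}]'

```text
clock: 13.83
position: [588.6, 74.2, 111.2]
tcp_rot: [[0.146, 0.989, -0.001], [0.989, -0.146, -0.0], [-0.0, -0.001, -1.0]]
force: [-0.4, -0.0, -1.7]
width: 56.1
grip_force: 25.0
```

Emit:
apply_moves --plan '[{"delta_pos": [0,0,0.001],"yaw": 0},{"delta_pos": [0,0,0.001],"yaw": 0},{"delta_pos": [0,0,0.001],"yaw": 0},{"delta_pos": [0,0,0.001],"yaw": 0},{"delta_pos": [0,0,0.001],"yaw": 0},{"delta_pos": [0,0,0.001],"yaw": 0},{"delta_pos": [0,0,0],"yaw": 0},{"delta_pos": [0,0,0],"yaw": 0},{"delta_pos": [0,0,0],"yaw": 0},{"delta_pos": [0,0,0],"yaw": 0}]'

```text
clock: 14.67
position: [588.8, 74.2, 105.7]
tcp_rot: [[0.146, 0.989, 0.0], [0.989, -0.146, 0.0], [0.0, 0.0, -1.0]]
force: [0.7, 0.4, -0.7]
width: 56.3
grip_force: 25.0
```

Emit:
apply_moves --plan '[{"delta_pos": [0,0,0.001],"yaw": 0},{"delta_pos": [0,0,0.001],"yaw": 0},{"delta_pos": [0,0,0.001],"yaw": 0},{"delta_pos": [0,0,0.001],"yaw": 0},{"delta_pos": [0,0,0],"yaw": 0},{"delta_pos": [0,0,0],"yaw": 0},{"delta_pos": [0,0,0],"yaw": 0},{"delta_pos": [0,0,0],"yaw": 0},{"delta_pos": [0,0,0],"yaw": 0},{"delta_pos": [0,0,0],"yaw": 0}]'

```text
clock: 15.5
position: [588.8, 74.2, 101.8]
tcp_rot: [[0.146, 0.989, 0.0], [0.989, -0.146, -0.0], [0.0, 0.0, -1.0]]
force: [-2.3, -1.2, 3.3]
width: 56.0
grip_force: 25.0
```

The force has gone from -1.8 to +3.3 N, so the rim has touched down. I'll ease the grip so it settles flat, then open.

Emit:
apply_moves --plan '[{"delta_pos": [0,0,0],"yaw": 0},{"delta_pos": [0,0,0],"yaw": 0},{"delta_pos": [0,0,0],"yaw": 0},{"delta_pos": [0,0,0.0005],"yaw": 0},{"delta_pos": [0,0,0.0005],"yaw": 0},{"delta_pos": [0,0,0.0005],"yaw": 0},{"delta_pos": [0,0,0.0005],"yaw": 0},{"delta_pos": [0,0,0],"yaw": 0},{"delta_pos": [0,0,0],"yaw": 0},{"delta_pos": [0,0,0],"yaw": 0}]' --newtons 3

```text
clock: 16.33
position: [588.7, 74.2, 99.5]
tcp_rot: [[0.147, 0.989, -0.0], [0.989, -0.147, 0.0], [0.0, -0.0, -1.0]]
force: [0.2, -2.0, 4.2]
width: 56.6
grip_force: 3.0
```

Emit:
apply_moves --plan '[{"delta_pos": [0,0,0],"yaw": 0},{"delta_pos": [0,0,0],"yaw": 0},{"delta_pos": [0,0,0],"yaw": 0},{"delta_pos": [0,0,0],"yaw": 0},{"delta_pos": [0,0,0],"yaw": 0},{"delta_pos": [0,0,0],"yaw": 0},{"delta_pos": [0,0,0],"yaw": 0},{"delta_pos": [0,0,0],"yaw": 0},{"delta_pos": [0,0,0],"yaw": 0},{"delta_pos": [0,0,0],"yaw": 0}]' --hand 1

```text
clock: 17.17
position: [588.8, 74.2, 99.6]
tcp_rot: [[0.146, 0.989, 0.0], [0.989, -0.146, -0.0], [0.0, 0.0, -1.0]]
force: [-0.0, -0.2, -0.8]
width: 92.0
grip_force: 0.0
```

Emit:
apply_moves --plan '[{"delta_pos": [0,0,-0.008],"yaw": 0},{"delta_pos": [0,0,-0.015],"yaw": 0},{"delta_pos": [0,0,-0.02],"yaw": 0},{"delta_pos": [0,0,-0.03],"yaw": 0},{"delta_pos": [0,0,-0.03],"yaw": 0},{"delta_pos": [0,0,-0.03],"yaw": 0},{"delta_pos": [0,0,-0.01],"yaw": 0},{"delta_pos": [0,-0.04,0],"yaw": 0},{"delta_pos": [0,-0.04,0],"yaw": 0},{"delta_pos": [0,-0.04,0],"yaw": 0}]'

```text
clock: 18.0
position: [468.5, 91.7, 242.2]
tcp_rot: [[0.147, 0.989, -0.0], [0.989, -0.147, 0.0], [-0.0, -0.0, -1.0]]
force: [-0.7, 0.3, 0.2]
width: 92.0
grip_force: 0.0
```

```bash
cat > chk.py <<'E'
from h import *
o=arm.observe();print(o["clock"],o["position"].round(1),o["tcp_rot"].round(3).tolist())
for n in("scene","top"):
    c=arm.capture(n);Q=cloud(c).reshape(-1,3);Q=Q[~np.isnan(Q).any(1)]
    d=Q[:,:2]-[572,41];a=d@[.99,-.14];b=d@[.14,.99]
    m=(Q[:,2]>45)&(Q[:,2]<68)&(abs(b)<42)&(a<20)&(a>-150)
    if m.sum()>9:print(n,"flap",cv2.minAreaRect(Q[m,:2].astype(np.float32)),"a",np.median(a[m]).round(1),m.sum())
    m=(Q[:,2]>112)&(Q[:,2]<135)&(a<160)&(a>-60)&(b>0)&(b<80)
    if m.sum()>9:print(n,"tumbler top",cv2.minAreaRect(Q[m,:2].astype(np.float32)),np.median(Q[m,2]).round(1),m.sum())
    if m.sum()>30:
        A=Q[m&(Q[:,2]>118)];s=np.linalg.lstsq(np.c_[A[:,:2]-A[:,:2].mean(0),np.ones(len(A))],A[:,2],rcond=None)[0];print("  slope deg",np.degrees(s[:2]).round(1))
    if n=="scene":
        cv2.imwrite("pics/chk.png",cv2.resize(c["color"][120:290,140:350],None,fx=3,fy=3)[...,::-1])
E
python3 chk.py
```

```text
18.0 [468.5  91.7 242.2] [[0.147, 0.989, -0.0], [0.989, -0.147, 0.0], [-0.0, -0.0, -1.0]]
scene flap ((517.080810546875, 44.81367111206055), (68.58145141601562, 149.2390594482422), 79.00330352783203) a -120.3 133
scene tumbler top ((588.6340942382812, 76.14846801757812), (56.621009826660156, 51.51089859008789), 50.06480026245117) 120.9 301
  slope deg [-0.3 -0.1]
top flap ((514.4583129882812, 30.274333953857422), (140.70521545410156, 62.44514465332031), 0.0321553535759449) a -118.6 30
top tumbler top ((596.0105590820312, 75.82967376708984), (54.27690887451172, 44.3207893371582), 76.7494888305664) 123.4 195
  slope deg [ 0.  -1.9]
```

View pics/chk.png

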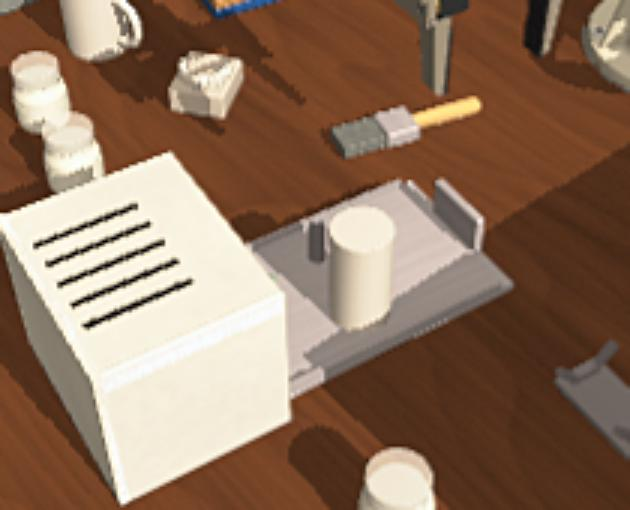

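The tumbler stands upright over the peg at (360,265) in the crop, its top about 122 mm up and level, so the rim is on the tray floor. I'll shut the hand, turn it and go in front of the flap.

Emit:
apply_moves --plan '[{"delta_pos": [-0.018,-0.022,0],"yaw": 0},{"delta_pos": [-0.018,-0.022,0],"yaw": 0},{"delta_pos": [0,0,0],"yaw": 0.12},{"delta_pos": [0,0,0],"yaw": 0.12},{"delta_pos": [0,0,0],"yaw": 0.12},{"delta_pos": [0,0,0],"yaw": 0.12},{"delta_pos": [0,0,0],"yaw": 0.12},{"delta_pos": [0,0,0],"yaw": 0.12},{"delta_pos": [0,0,0],"yaw": 0.12},{"delta_pos": [0,0,0],"yaw": 0.12}]' --hand -1 --newtons 20

```text
clock: 18.93
position: [421.6, 62.5, 242.5]
tcp_rot: [[0.897, 0.442, 0.0], [0.442, -0.897, -0.0], [0.0, 0.0, -1.0]]
force: [0.4, -1.1, -0.9]
width: 27.5
grip_force: 0.0
```

Emit:
apply_moves --plan '[{"delta_pos": [0,0,0],"yaw": 0.122},{"delta_pos": [0,0,0],"yaw": 0.122},{"delta_pos": [0,0,0],"yaw": 0.122},{"delta_pos": [0,0,0],"yaw": 0.122},{"delta_pos": [0,0,0],"yaw": 0.122},{"delta_pos": [0,0,0.03],"yaw": 0},{"delta_pos": [0,0,0.03],"yaw": 0},{"delta_pos": [0,0,0.03],"yaw": 0},{"delta_pos": [0,0,0],"yaw": 0},{"delta_pos": [0,0,0],"yaw": 0}]'

```text
clock: 19.77
position: [420.5, 62.4, 151.9]
tcp_rot: [[0.989, -0.146, -0.003], [-0.146, -0.989, -0.0], [-0.003, 0.001, -1.0]]
force: [0.2, 1.2, 0.9]
width: 0.6
grip_force: 0.0
```

Emit:
apply_moves --plan '[{"delta_pos": [0,0,0.03],"yaw": 0},{"delta_pos": [0,0,0.03],"yaw": 0},{"delta_pos": [0,0,0.03],"yaw": 0},{"delta_pos": [0,0,0.024],"yaw": 0},{"delta_pos": [0,0,0],"yaw": 0},{"delta_pos": [0.005,0,0],"yaw": 0},{"delta_pos": [0.004,0,0],"yaw": 0},{"delta_pos": [0.003,0,0],"yaw": 0},{"delta_pos": [0.003,0,0],"yaw": 0},{"delta_pos": [0.003,0,0],"yaw": 0}]'

```text
clock: 20.6
position: [440.0, 60.1, 39.8]
tcp_rot: [[0.989, -0.146, 0.002], [-0.146, -0.989, 0.0], [0.002, -0.001, -1.0]]
force: [-1.9, 1.0, 1.8]
width: 0.6
grip_force: 1.1
```

Emit:
apply_moves --plan '[{"delta_pos": [0.004,0,0],"yaw": 0},{"delta_pos": [0.005,0,0],"yaw": 0},{"delta_pos": [0.006,0,0],"yaw": 0},{"delta_pos": [0.006,0,0],"yaw": 0},{"delta_pos": [0.006,0,0],"yaw": 0},{"delta_pos": [0.006,0,0],"yaw": 0},{"delta_pos": [0.006,0,0],"yaw": 0},{"delta_pos": [0.006,0,0],"yaw": 0},{"delta_pos": [0.006,0,0],"yaw": 0},{"delta_pos": [0.006,0,0],"yaw": 0}]'

```text
clock: 21.43
position: [496.1, 51.6, 38.5]
tcp_rot: [[0.989, -0.146, -0.0], [-0.146, -0.989, 0.0], [-0.0, -0.0, -1.0]]
force: [-1.8, 1.6, 2.5]
width: 0.2
grip_force: 1.2
```

Emit:
apply_moves --plan '[{"delta_pos": [0.006,0,0],"yaw": 0},{"delta_pos": [0.006,0,0],"yaw": 0},{"delta_pos": [0.006,0,0],"yaw": 0},{"delta_pos": [0.006,0,0],"yaw": 0},{"delta_pos": [0.006,0,0],"yaw": 0},{"delta_pos": [0.006,0,0],"yaw": 0},{"delta_pos": [0.005,0,0],"yaw": 0},{"delta_pos": [0.003,0,0],"yaw": 0},{"delta_pos": [0.002,0,0],"yaw": 0},{"delta_pos": [0,0,0],"yaw": 0}]'

```text
clock: 22.27
position: [541.6, 44.8, 38.6]
tcp_rot: [[0.989, -0.146, 0.001], [-0.146, -0.989, -0.0], [0.001, 0.0, -1.0]]
force: [-0.7, -0.7, -0.7]
width: 0.1
grip_force: 0.0
```

```bash
python3 chk.py
```

```text
22.2667 [541.6  44.8  38.6] [[0.989, -0.146, 0.001], [-0.146, -0.989, -0.0], [0.001, 0.0, -1.0]]
scene flap ((548.0267333984375, 45.313026428222656), (69.08697509765625, 32.2484016418457), 82.84471130371094) a -14.6 154
scene tumbler top ((606.2647705078125, 73.82012176513672), (71.05792236328125, 157.29708862304688), 70.32268524169922) 122.2 73
  slope deg [-4.2  0. ]
top tumbler top ((687.248291015625, 63.12579345703125), (54.11467361450195, 30.238548278808594), 81.10135650634766) 122.7 130
  slope deg [-2.5 -0.4]
```

Emit:
apply_moves --plan '[{"delta_pos": [0.002,0,0],"yaw": 0},{"delta_pos": [0.002,0,0],"yaw": 0},{"delta_pos": [0.002,0,0],"yaw": 0},{"delta_pos": [0.002,0,0],"yaw": 0},{"delta_pos": [0.002,0,0],"yaw": 0},{"delta_pos": [0.002,0,0],"yaw": 0},{"delta_pos": [0.002,0,0],"yaw": 0},{"delta_pos": [0.001,0,0],"yaw": 0},{"delta_pos": [0,0,0],"yaw": 0},{"delta_pos": [0,0,0],"yaw": 0}]'

```text
clock: 23.2
position: [556.2, 42.8, 38.6]
tcp_rot: [[0.989, -0.146, 0.001], [-0.146, -0.989, 0.0], [0.001, -0.0, -1.0]]
force: [0.6, -0.2, -0.6]
width: 0.9
grip_force: 0.1
```

Emit:
apply_moves --plan '[{"delta_pos": [0.001,0,0],"yaw": 0},{"delta_pos": [0.001,0,0],"yaw": 0},{"delta_pos": [0.001,0,0],"yaw": 0},{"delta_pos": [0.001,0,0],"yaw": 0},{"delta_pos": [0,0,0],"yaw": 0},{"delta_pos": [0,0,0],"yaw": 0},{"delta_pos": [0,0,0],"yaw": 0},{"delta_pos": [0,0,0],"yaw": 0},{"delta_pos": [0,0,0],"yaw": 0},{"delta_pos": [0,0,0],"yaw": 0}]'

```text
clock: 24.03
position: [559.9, 42.2, 38.6]
tcp_rot: [[0.989, -0.146, 0.0], [-0.146, -0.989, -0.0], [0.0, -0.0, -1.0]]
force: [0.1, 1.1, -0.5]
width: 0.7
grip_force: 0.1
```

Emit:
apply_moves --plan '[{"delta_pos": [0.001,0,0],"yaw": 0},{"delta_pos": [0.001,0,0],"yaw": 0},{"delta_pos": [0.001,0,0],"yaw": 0},{"delta_pos": [0.001,0,0],"yaw": 0},{"delta_pos": [0,0,0],"yaw": 0},{"delta_pos": [0,0,0],"yaw": 0},{"delta_pos": [0,0,0],"yaw": 0},{"delta_pos": [0,0,0],"yaw": 0},{"delta_pos": [0,0,0],"yaw": 0},{"delta_pos": [0,0,0],"yaw": 0}]'

```text
clock: 24.87
position: [563.9, 41.6, 38.6]
tcp_rot: [[0.989, -0.146, 0.0], [-0.146, -0.989, -0.0], [0.0, -0.0, -1.0]]
force: [-0.1, 0.1, 0.1]
width: 0.4
grip_force: 0.0
```

```bash
python3 chk.py
```

```text
24.8667 [563.9  41.6  38.6] [[0.989, -0.146, 0.0], [-0.146, -0.989, -0.0], [0.0, -0.0, -1.0]]
scene flap ((570.4749145507812, 42.23877716064453), (71.87013244628906, 30.144140243530273), 82.77398681640625) a 7.9 161
scene tumbler top ((577.2102661132812, 68.75044250488281), (21.53345489501953, 57.348899841308594), 56.88767623901367) 132.3 29
top tumbler top ((698.729248046875, 60.12444305419922), (36.2960090637207, 7.496901512145996), 82.1052017211914) 122.0 24
```

The hood's roof edge puts the home handle position at about x = 597, so the tray was already about 25 mm out at the start. I keep pushing.

Emit:
apply_moves --plan '[{"delta_pos": [0.002,0,0],"yaw": 0},{"delta_pos": [0.002,0,0],"yaw": 0},{"delta_pos": [0.002,0,0],"yaw": 0},{"delta_pos": [0.002,0,0],"yaw": 0},{"delta_pos": [0.002,0,0],"yaw": 0},{"delta_pos": [0.001,0,0],"yaw": 0},{"delta_pos": [0.001,0,0],"yaw": 0},{"delta_pos": [0,0,0],"yaw": 0},{"delta_pos": [0,0,0],"yaw": 0},{"delta_pos": [0,0,0],"yaw": 0}]'

```text
clock: 25.8
position: [575.9, 39.8, 38.6]
tcp_rot: [[0.989, -0.146, 0.001], [-0.146, -0.989, -0.0], [0.001, -0.0, -1.0]]
force: [0.2, 0.0, -0.0]
width: 0.5
grip_force: 0.1
```

Emit:
apply_moves --plan '[{"delta_pos": [0.001,0,0],"yaw": 0},{"delta_pos": [0.001,0,0],"yaw": 0},{"delta_pos": [0.001,0,0],"yaw": 0},{"delta_pos": [0.001,0,0],"yaw": 0},{"delta_pos": [0.001,0,0],"yaw": 0},{"delta_pos": [0,0,0],"yaw": 0},{"delta_pos": [0,0,0],"yaw": 0},{"delta_pos": [0,0,0],"yaw": 0},{"delta_pos": [0,0,0],"yaw": 0},{"delta_pos": [0,0,0],"yaw": 0}]'

```text
clock: 26.63
position: [580.7, 39.1, 38.6]
tcp_rot: [[0.989, -0.146, 0.0], [-0.146, -0.989, -0.0], [0.0, -0.0, -1.0]]
force: [0.8, 0.8, 0.1]
width: 0.3
grip_force: 0.0
```

Emit:
apply_moves --plan '[{"delta_pos": [0.001,0,0],"yaw": 0},{"delta_pos": [0.001,0,0],"yaw": 0},{"delta_pos": [0.001,0,0],"yaw": 0},{"delta_pos": [0.001,0,0],"yaw": 0},{"delta_pos": [0.001,0,0],"yaw": 0},{"delta_pos": [0,0,0],"yaw": 0},{"delta_pos": [0,0,0],"yaw": 0},{"delta_pos": [0,0,0],"yaw": 0},{"delta_pos": [0,0,0],"yaw": 0},{"delta_pos": [0,0,0],"yaw": 0}]'

```text
clock: 27.47
position: [581.7, 38.8, 38.2]
tcp_rot: [[0.989, -0.146, -0.007], [-0.146, -0.989, 0.0], [-0.007, 0.001, -1.0]]
force: [-13.3, 4.3, 10.5]
width: 0.3
grip_force: 6.8
```

The stop has been reached: the hand held at x = 581.7 with 13 N against it. I'll back off, rise and check.

Emit:
apply_moves --plan '[{"delta_pos": [-0.005,0,0],"yaw": 0},{"delta_pos": [-0.015,0,0],"yaw": 0},{"delta_pos": [-0.03,0,0],"yaw": 0},{"delta_pos": [-0.03,0,0],"yaw": 0},{"delta_pos": [-0.03,0,-0.02],"yaw": 0},{"delta_pos": [0,0,-0.04],"yaw": 0},{"delta_pos": [0,0,-0.04],"yaw": 0},{"delta_pos": [0,0,-0.03],"yaw": 0},{"delta_pos": [0,0,0],"yaw": 0},{"delta_pos": [0,0,0],"yaw": 0}]'

```text
clock: 28.3
position: [478.4, 54.6, 170.4]
tcp_rot: [[0.989, -0.146, 0.005], [-0.146, -0.989, 0.0], [0.005, -0.001, -1.0]]
force: [0.2, 0.1, -0.2]
width: 0.9
grip_force: 0.0
```

```bash
sed -i 's/(a<20)&(a>-150)/(a<45)\&(a>-30)/' chk.py; python3 chk.py
```

```text
28.3 [478.4  54.6 170.4] [[0.989, -0.146, 0.005], [-0.146, -0.989, 0.0], [0.005, -0.001, -1.0]]
scene flap ((598.494873046875, 37.57630920410156), (69.9608154296875, 11.211200714111328), 82.76557922363281) a 28.5 106
top flap ((599.2265625, 36.7579345703125), (69.47897338867188, 10.391472816467285), 81.46685028076172) a 26.9 63
```

View pics/chk.png

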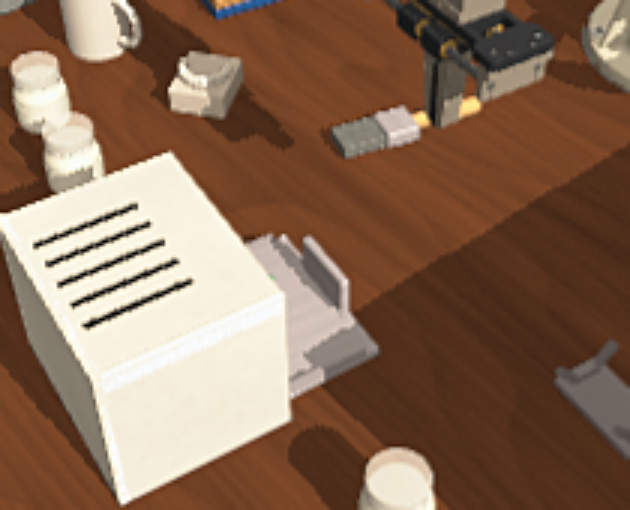

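The flap is at (327,275) in the crop, measured at (599, 37) against an expected home of (597, 36). The tray is home, the bystanders are where they stood, and the hand is clear, so I'm handing in.

```bash
python3 -c "
from cell import arm
print(arm.close_job())"
```

```text
the job is handed in; nothing more can be done
None
```

The tumbler was set upside down over the tall peg (rim down, level) and the tray pushed home to its stop; I handed the job in at about 28 s, but no verdict was returned and the final view could not show the tumbler inside the hood.

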